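Gauge the shallow bottle in the inspection jig

ROBOT

A 6-joint arm with a two-finger parallel gripper is mounted at the origin on the work surface. World frame = base frame: x ahead of the robot, y to its left, z up, the work surface at z = 0. Lengths are in m, angles in rad, forces in N, time in s.
With the tool pointing down it reaches from about 0.375 to 0.975 m from the base axis. Payload 3.8 kg.
Tool frame: the origin (TCP) lies midway between the tips of the shut fingers; the grasp point (between the pads) lies 19 mm behind it; z points along the fingers, y is the line along which they close (so a half turn about z gives the same grasp; the last joint's range is limited). The gripper opens to 85 mm and grips with 20 to 120 N. Pads are 22 mm wide; open, the fingers measure 114 mm over their backs; the gripper's body (76 mm by 85 mm) begins 54 mm behind the grasp point. The pads swing forward as they close: fully open they stand 13 mm farther back than shut.
Start: joints at [1.29, 0.264, 1.604, -0, 1.274, -0.037], TCP at [0.163, 0.655, 0.211] pointing down, gripper open.
Joint ranges: [-2.63, 2.63], [-0.94, 2.18], [0.31, 2.57], [-1.31, 4.45], [0, 2.66], [-2.55, 2.55]. Speed limits (rad/s): [2.57, 2.57, 3.14, 3.14, 3.14, 3.14].

INTERFACE

Orientations are given as a rotation vector (axis times angle).
In Python, from workcell import bot, cams gives the robot as it stands.
- The arm moves only by the tool play_rows, never from a script. Its argument "rows" is a list of rows, each a list of 2 entries, a list of its own where there are three numbers: the shift along the tool's x, y, z scaled (see below), then the turn, a rotation vector about the tool's x, y, z scaled (see below). A call has 1 to 20 rows; each row is the pose to reach, as a shift and turn from the pose commanded when the call began, along the tool's axes at that moment; what a row does not reach only later rows make up. The controller multiplies each number of a shift by 250 mm and each number of a turn by 45 degrees. A row lasts 1/12 s, in which the tool goes at most 41.7 mm and 7.16 degrees, less where a joint would pass 70% of its speed; a pose out of reach is approached as far as the arm can. A call with a number of a shift or a turn outside -1 to 1 is refused whole. A call with a gripper value outside its range is refused whole. "claw" is the opening, from -1 (shut) to 1 (fully open), set as the call begins (left out, the last holds). The fingers move at their own pace and stop on an object; "newtons" is the grip in N (left out, the last holds). Time passes only in rows, so rows that repeat a pose let the fingers close. It gives the time, the measured TCP pose, the force, the opening and the grip force at its end, in the units of the state.
- bot.read_state(): the state, without advancing time (a new reading comes with each control period).
- cams.read_camera(name): name is "side" or "top"; returns a dict with "image" (400x640x3 uint8, red, green, blue), "K" (3x3 intrinsics, pixels), "T" (4x4, takes a point from camera to world coordinates). Camera axes: x right, y down, z forward; pixel columns grow to the right and rows downward; lengths in m; the calibration is good to about 2 mm. A picture is of the moment at which its call begins. There is no depth.
- bot.finish_job(): hands the job in; it is judged then, once.
The state is a dict: "time": time; "q": joint angles; "joint_vel": joint speeds; "joint_torque": joint torques, N m; "tool_pos": TCP position; "tcp_rot": TCP orientation; "wrist_force": force on the tool from outside, world axes, zero at the start; "torque": the same for the moment, N m; "width": opening from 0.0 (shut) to 1.0 (fully open); "grip_force": force on a finger pad.
Only numpy, scipy, OpenCV 4.12 (cv2) and the standard library are available. Lean on these libraries where they do the work, as an engineer would, in place of code of your own. Each camera call takes 0.05 s, during which the arm holds its last target. There are 200 camera calls.

TASK

Stand the loose perfume bottle upright in the empty middle place of the jig, midway between the other two bottles and square to the fence, and let go. Then lower the gap gauge, held by its red grip, well down into the one gap between a bottle and its front stop block that is wide enough for it, centred on that bottle, and push the bottle back flush against the fence. Finish still holding the gauge pressed on the bottle, clear of the stop block; never force it at the other bottles, knock a bottle over or disturb other things on the bench.

Things in the scene. Friction and masses are not known exactly. Their poses are not given: they have to be found in the camera images.
- jig: Fixed jig. Origin on the bench at the centre of the middle place. +x points to the aluminium back fence (away from the robot), y along it. Fence face at x = +31 mm; fence 270 long, 20 thick, 40 mm high. Three dark steel stop blocks (46 wide, 20 thick, 30 mm high) centred at y = -80, 0, +80 mm, faces at x = -31 mm: each place is 62 mm deep. No raised floor or side walls; bottles stand on the bench.
- bottle_clear: Clear square bottle, about 170 g. Origin: centre of underside. Body 48 deep (x), 50 wide (y), 45 mm high; flat brass-coloured cap 12 (x) x 24 (y) mm, 50 to 78 mm above the underside (grip there from above). Of the three bottles one starts on the mat to the robot's right, two in the jig's outer places (y = -80, +80), up to 15 mm off the fence; which is where varies. x roughly along the jig's x.
- bottle_amber: The same bottle in amber glass, also 48 mm deep (x): in the jig, flush with the fence, it leaves a 14 mm gap to its stop block.
- bottle_green: The same bottle in green glass but shallower: 26 mm deep (x), 50 mm wide (y), same height and cap. In the jig, flush with the fence, it leaves a 36 mm gap to its stop block.
- holder: Fixed black plastic holder block 60 x 74 x 25 mm in which the gauge stands upright at the start, at the robot's left. Origin at the centre of its underside. Slot from above, 21 x 37 mm, 20 mm deep (its floor is 5 mm above the bench).
- gauge: Loose gap gauge (spacer), 120 g, standing upright. Origin at the centre of its underside, z up. Steel foot 18 mm thick (x), 34 mm wide (y), 52 mm high; above it a red plastic grip 18 mm thick (x), 24 mm wide (y), from 51 to 93 mm above the underside. Grip it across the 24 mm (y) so that the fingers stay out of the gap.
- jar: Bystander: amber jar with red lid, 60 mm across, 75 mm high, right of the jig. Leave alone.
- notebook: Bystander: blue notebook 150 x 105 x 14 mm, left of the jig. Leave alone.
- tall_bottle: Bystander: round clear bottle with black cap, 44 mm across, 110 mm high, beyond the fence. Leave alone.

How it is judged:
On the way:
1. the loose bottle stands released in the middle place, between the other two ((((x of bottle_clear in the frame of jig between -0.021 and 0.021 m and y of bottle_clear in the frame of jig between -0.015 and 0.015 m and height (world z) of bottle_clear below 0.006 m and angle between bottle_clear's own z axis and vertical below 0.08 rad and angle between the x axis of bottle_clear and the x axis of jig, either way round below 0.2 rad) and contact force between the fingers and bottle_clear below 0.1 N and linear speed of bottle_clear below 0.02 m/s) or ((x of bottle_amber in the frame of jig between -0.021 and 0.021 m and y of bottle_amber in the frame of jig between -0.015 and 0.015 m and height (world z) of bottle_amber below 0.006 m and angle between bottle_amber's own z axis and vertical below 0.08 rad and angle between the x axis of bottle_amber and the x axis of jig, either way round below 0.2 rad) and contact force between the fingers and bottle_amber below 0.1 N and linear speed of bottle_amber below 0.02 m/s) or ((x of bottle_green in the frame of jig between -0.021 and 0.021 m and y of bottle_green in the frame of jig between -0.015 and 0.015 m and height (world z) of bottle_green below 0.006 m and angle between bottle_green's own z axis and vertical below 0.08 rad and angle between the x axis of bottle_green and the x axis of jig, either way round below 0.2 rad) and contact force between the fingers and bottle_green below 0.1 N and linear speed of bottle_green below 0.02 m/s))), for 0.2 s.
At the end, for the whole second after the job is handed in: All bottles upright in the jig, within 20 mm of mid-place along the fence, one in the middle place; green one flush (2 mm, 0.05 rad). Gauge held upright before its middle (20 mm), foot under 20 mm up, pressing it on the fence (over 2 N), off the stop (under 1 N), all at rest (((x of bottle_clear in the frame of jig between -0.021 and 0.021 m and y of bottle_clear in the frame of jig between -0.02 and 0.02 m and height (world z) of bottle_clear below 0.006 m and angle between bottle_clear's own z axis and vertical below 0.08 rad and angle between the x axis of bottle_clear and the x axis of jig, either way round below 0.2 rad) or (x of bottle_amber in the frame of jig between -0.021 and 0.021 m and y of bottle_amber in the frame of jig between -0.02 and 0.02 m and height (world z) of bottle_amber below 0.006 m and angle between bottle_amber's own z axis and vertical below 0.08 rad and angle between the x axis of bottle_amber and the x axis of jig, either way round below 0.2 rad) or (x of bottle_green in the frame of jig between -0.021 and 0.021 m and y of bottle_green in the frame of jig between -0.02 and 0.02 m and height (world z) of bottle_green below 0.006 m and angle between bottle_green's own z axis and vertical below 0.08 rad and angle between the x axis of bottle_green and the x axis of jig, either way round below 0.2 rad)) and ((x of bottle_clear in the frame of jig between -0.021 and 0.021 m and y of bottle_clear in the frame of jig between -0.1 and -0.06 m and height (world z) of bottle_clear below 0.006 m and angle between bottle_clear's own z axis and vertical below 0.08 rad and angle between the x axis of bottle_clear and the x axis of jig, either way round below 0.2 rad) or (x of bottle_clear in the frame of jig between -0.021 and 0.021 m and y of bottle_clear in the frame of jig between -0.02 and 0.02 m and height (world z) of bottle_clear below 0.006 m and angle between bottle_clear's own z axis and vertical below 0.08 rad and angle between the x axis of bottle_clear and the x axis of jig, either way round below 0.2 rad) or (x of bottle_clear in the frame of jig between -0.021 and 0.021 m and y of bottle_clear in the frame of jig between 0.06 and 0.1 m and height (world z) of bottle_clear below 0.006 m and angle between bottle_clear's own z axis and vertical below 0.08 rad and angle between the x axis of bottle_clear and the x axis of jig, either way round below 0.2 rad)) and ((x of bottle_amber in the frame of jig between -0.021 and 0.021 m and y of bottle_amber in the frame of jig between -0.1 and -0.06 m and height (world z) of bottle_amber below 0.006 m and angle between bottle_amber's own z axis and vertical below 0.08 rad and angle between the x axis of bottle_amber and the x axis of jig, either way round below 0.2 rad) or (x of bottle_amber in the frame of jig between -0.021 and 0.021 m and y of bottle_amber in the frame of jig between -0.02 and 0.02 m and height (world z) of bottle_amber below 0.006 m and angle between bottle_amber's own z axis and vertical below 0.08 rad and angle between the x axis of bottle_amber and the x axis of jig, either way round below 0.2 rad) or (x of bottle_amber in the frame of jig between -0.021 and 0.021 m and y of bottle_amber in the frame of jig between 0.06 and 0.1 m and height (world z) of bottle_amber below 0.006 m and angle between bottle_amber's own z axis and vertical below 0.08 rad and angle between the x axis of bottle_amber and the x axis of jig, either way round below 0.2 rad)) and ((x of bottle_green in the frame of jig between -0.021 and 0.021 m and y of bottle_green in the frame of jig between -0.1 and -0.06 m and height (world z) of bottle_green below 0.006 m and angle between bottle_green's own z axis and vertical below 0.08 rad and angle between the x axis of bottle_green and the x axis of jig, either way round below 0.2 rad) or (x of bottle_green in the frame of jig between -0.021 and 0.021 m and y of bottle_green in the frame of jig between -0.02 and 0.02 m and height (world z) of bottle_green below 0.006 m and angle between bottle_green's own z axis and vertical below 0.08 rad and angle between the x axis of bottle_green and the x axis of jig, either way round below 0.2 rad) or (x of bottle_green in the frame of jig between -0.021 and 0.021 m and y of bottle_green in the frame of jig between 0.06 and 0.1 m and height (world z) of bottle_green below 0.006 m and angle between bottle_green's own z axis and vertical below 0.08 rad and angle between the x axis of bottle_green and the x axis of jig, either way round below 0.2 rad)) and x of bottle_green in the frame of jig above 0.0158 m and angle between the x axis of bottle_green and the x axis of jig, either way round below 0.05 rad and x of gauge in the frame of jig between -0.02 and 0 m and y of gauge in the frame of bottle_green between -0.02 and 0.02 m and z of gauge in the frame of bottle_green below 0.02 m and angle between gauge's own z axis and vertical below 0.2 rad and contact force between gauge and bottle_green above 2 N and contact force between bottle_green and jig above 2 N and contact force between the fingers and gauge above 10 N and contact force between gauge and jig below 1 N and linear speed of each of gauge, bottle_green below 0.02 m/s); the arm keeps its last pose, push and grip.
It fails at once if a bottle is knocked over (angle between any of bottle_clear, bottle_amber, bottle_green's own z axis and vertical above 0.5 rad).
It fails at once if the gauge is forced at one of the deeper bottles (contact force between gauge and bottle_clear above 4 N or contact force between gauge and bottle_amber above 4 N).
It fails at once if a bystander is disturbed (distance of any of jar, notebook, tall_bottle from where it was at the start of the episode above 0.02 m).
It also fails if it takes over 54 s, if anything falls off the work surface, if the arm or the gripper's body presses on something with over 40 N, if the wrist force passes 120 N, or if a joint passes its speed limit or range.

## Working session

There is one attempt and no reset: what is moved stays moved. The work goes in short steps, Python scripts to look and compute and a tool call to move; the robot and the scene stay as the last step left them, time stands still between calls to the robot, and variables do not carry over. Pictures are saved under pics/ and viewed, at most 10 in all, crops included, and the job is handed in when it is done.

Besides the shell and the picture viewer there is one more tool, called by a JSON object that holds its "api" and its "payload", one argument or row to a line. play_rows: Moves the arm, as the interface text tells. Its arguments: {"type":"object","properties":{"rows":{"type":"array","items":{"type":"array"}},"claw":{"type":"number"},"newtons":{"type":"number"}},"required":["rows"]}

```bash
mkdir -p pics; python3 - <<'E'
from workcell import bot,cams
import cv2,numpy as np
for n in ("top","side"):
    c=cams.read_camera(n); cv2.imwrite(f"pics/{n}0.png",cv2.cvtColor(c["image"],cv2.COLOR_RGB2BGR)); np.savez(f"{n}.npz",K=c["K"],T=c["T"]); print(n,c["K"].round(1).tolist(),c["T"].round(3).tolist())
s=bot.read_state();print(s["tool_pos"],s["tcp_rot"],s["width"])
E
```

```text
top [[362.6, 0.0, 317.7], [0.0, 362.6, 203.7], [0.0, 0.0, 1.0]] [[0.025, -0.987, 0.159, 0.456], [-1.0, -0.026, -0.006, -0.031], [0.01, -0.159, -0.987, 0.939], [0.0, 0.0, 0.0, 1.0]]
side [[474.8, 0.0, 321.3], [0.0, 474.8, 200.3], [0.0, 0.0, 1.0]] [[0.722, -0.441, 0.533, 0.032], [-0.692, -0.457, 0.558, -0.643], [-0.003, -0.772, -0.635, 0.73], [0.0, 0.0, 0.0, 1.0]]
[0.16274089 0.65434401 0.20946458] [-0.38201903 -3.11794248  0.0032342 ] 1.0026873552714006
```

View pics/top0.png

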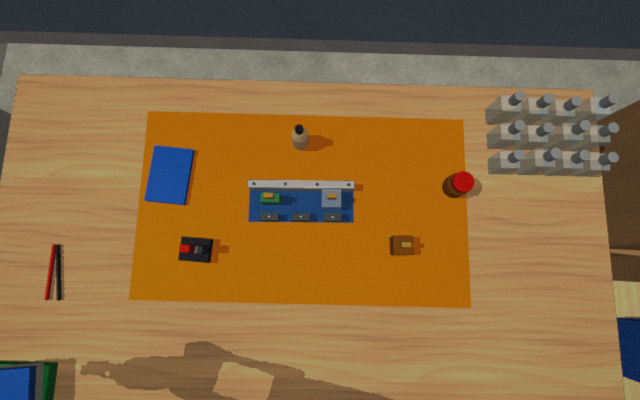

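View pics/side0.png

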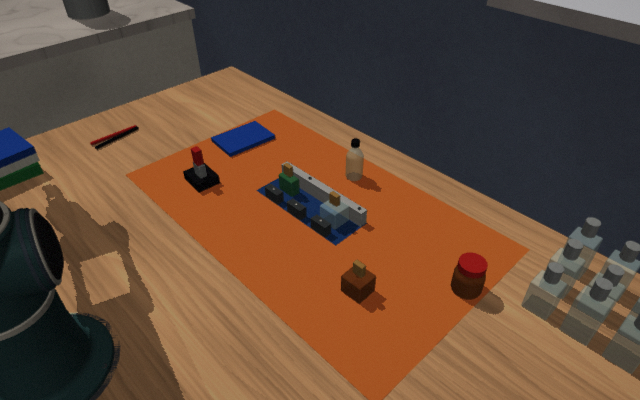

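Amber bottle is loose at top (402,245); green is in the left place (270,198), clear in the right (331,198), and the gauge stands in the holder (196,250). Enlarging.

```bash
python3 - <<'E'
import cv2,numpy as np
def grid(im,x0,y0,w,h,s):
    c=cv2.resize(im[y0:y0+h,x0:x0+w],None,fx=s,fy=s,interpolation=cv2.INTER_CUBIC)
    c=cv2.convertScaleAbs(c,alpha=1.5,beta=20)
    for x in range(x0-x0%10+10,x0+w,10):
        cv2.line(c,((x-x0)*s,0),((x-x0)*s,6),(255,255,255),1); cv2.putText(c,str(x),((x-x0)*s-10,16),0,.35,(255,255,255),1)
    for y in range(y0-y0%10+10,y0+h,10):
        cv2.line(c,(0,(y-y0)*s),(6,(y-y0)*s),(255,255,255),1); cv2.putText(c,str(y),(8,(y-y0)*s+4),0,.35,(255,255,255),1)
    return c
t=cv2.imread("pics/top0.png");s=cv2.imread("pics/side0.png")
def mont(a,b,c):
    m=np.zeros((600,800,3),np.uint8)
    m[:a.shape[0],:a.shape[1]]=a; m[-b.shape[0]:,:b.shape[1]]=b; m[-c.shape[0]:,-c.shape[1]:]=c
    return m
cv2.imwrite("pics/tc.png",mont(grid(t,242,172,120,54,6),grid(t,172,228,48,40,6),grid(t,382,228,40,40,6)))
cv2.imwrite("pics/sc.png",mont(grid(s,253,155,120,90,4),grid(s,180,143,45,50,4),grid(s,330,255,60,56,4)))
E
```

```text
(no output)
```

View pics/tc.png

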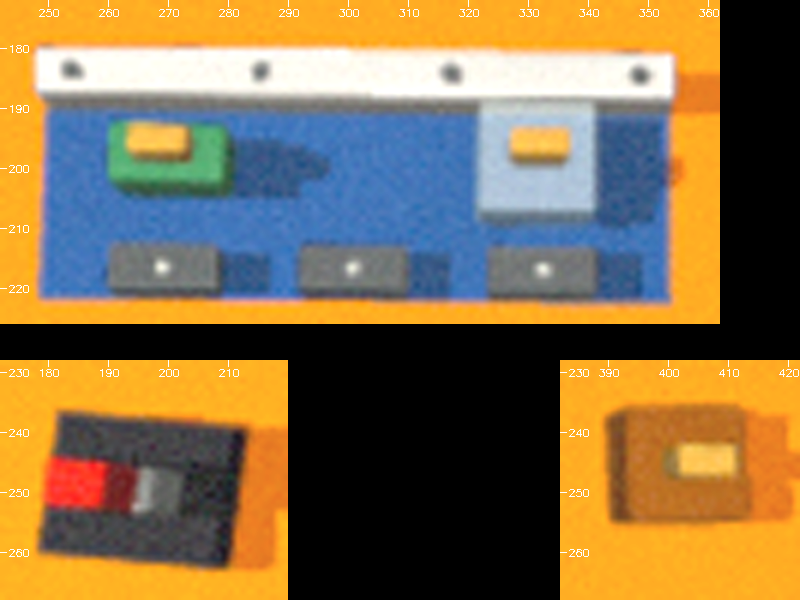

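View pics/sc.png

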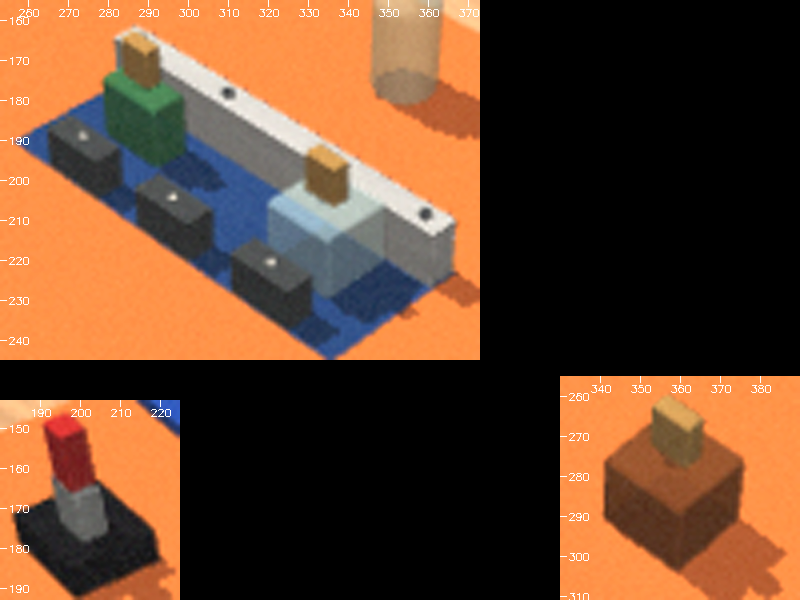

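Crops read: the jig's screw dots, fence corners, caps, bottle tops and red grip are all clear. Fitting planar poses with those pixels.

```bash
cat > h.py <<'E'
import numpy as np
from scipy.optimize import least_squares
C={n:np.load(f"{n}.npz") for n in("top","side")}
def proj(n,P):
    T=C[n]["T"];p=(np.atleast_2d(P)-T[:3,3])@T[:3,:3];q=p@C[n]["K"].T;return q[:,:2]/q[:,2:]
def box(dx,dy,z,cx=0): # back-left, back-right, front-right, front-left
    return [(cx+dx/2,dy/2,z),(cx+dx/2,-dy/2,z),(cx-dx/2,-dy/2,z),(cx-dx/2,dy/2,z)]
def fit(obs,x0,yaw=None): # obs: (cam, pts mm, pixels)
    def W(v,P):
        a=v[2] if yaw is None else yaw;P=np.array(P)/1000.
        c,s=np.cos(a),np.sin(a);return np.c_[v[0]+c*P[:,0]-s*P[:,1],v[1]+s*P[:,0]+c*P[:,1],P[:,2]]
    f=lambda v:np.concatenate([(proj(n,W(v,P))-np.array(px)).ravel() for n,P,px in obs])
    r=least_squares(f,x0,loss="soft_l1");return r.x,np.abs(r.fun)
E
python3 - <<'E'
from h import *
np.set_printoptions(precision=4,suppress=True)
cap=box(12,24,78);dots=[(-41,80,30),(-41,0,30),(-41,-80,30)]
O={}
O["jig"]=[("top",box(20,270,40,41),[(247.8,179.8),(354.5,180.8),(354.3,188.7),(247.8,187.5)]),("top",dots,[(269,216.5),(300.7,216.5),(332.5,216.8)]),("side",dots,[(274,188.7),(296,204.3),(320.8,220.5)])]
O["amber"]=[("top",cap,[(401.7,241.8),(411.7,242.2),(411.3,247.3),(401.7,247)]),("top",box(48,50,45),[(393.3,235.5),(413,235.5),(413.5,254.7),(393.3,255)]),("side",[(0,0,78)],[(359.7,264)])]
O["green"]=[("top",cap,[(263.2,192.3),(273.5,192.7),(273.2,198.3),(263,198)]),("top",box(26,50,45),[(260.8,192.2),(280.3,193),(280,202.8),(260,202.7)]),("side",[(0,0,78)],[(288.2,166)])]
O["clear"]=[("top",cap,[(327.2,193),(337.2,193.2),(336.8,199),(326.8,198.7)]),("side",[(0,0,78)],[(334.7,193.7)])]
O["gauge"]=[("top",box(18,24,93),[(179.8,244.2),(189.7,244.5),(189.3,252.7),(179.3,252.3)]),("side",[(0,0,93)],[(196.5,149.7)])]
O["holder"]=[("top",box(60,74,25),[(182,236.5),(212,239.5),(209.5,262.7),(178.3,259.8)])]
R={}
for k,o in O.items():
    v,r=fit(o,[.45,0,0]);R[k]=v;print(k,v*[1000,1000,57.3],"res",r.mean(),r.max())
    for n in ("top","side"):
        q=[x for x in o if x[0]==n]
        if q: print("   ",n,fit(q,[.45,0],v[2])[0]*1000)
j=R["jig"];a=j[2]
for k in("amber","green","clear"):
    d=R[k][:2]-j[:2];print(k,"in jig mm",1000*np.array([np.cos(a)*d[0]+np.sin(a)*d[1],-np.sin(a)*d[0]+np.cos(a)*d[1]]),np.degrees(R[k][2]-a))
E
```

```text
jig [609.3838   5.23     1.105 ] res 0.3254446215702217 1.1112308495303296
    top [608.9667   5.9062]
    side [609.9757   3.1184]
amber [ 502.4147 -249.8695    0.7292] res 0.32922148801848533 1.4154626723162096
    top [ 502.3374 -249.4294]
    side [ 501.8629 -253.9543]
green [612.1386  82.6872   0.0034] res 0.3671705433244578 1.4294355623970318
    top [612.0236  82.9776]
    side [611.6659  76.9351]
clear [614.9023 -70.8814  -0.6473] res 0.4368566174560812 1.498100116340936
    top [614.4875 -70.383 ]
    side [616.5216 -73.9216]
gauge [479.8861 268.4381   0.12  ] res 0.3217709609082647 1.309029852944434
    top [479.4553 268.6173]
    side [482.7444 267.1278]
holder [479.2338 265.393   -3.6251] res 0.49390985745005267 0.9642337708891375
    top [479.2338 265.393 ]
amber in jig mm [-111.8683 -252.9894] -0.37569734352813017
green in jig mm [ 4.248  77.3897] -1.1014798181927767
clear in jig mm [  4.0499 -76.2036] -1.7521119173703512
```

```bash
cat > mv.py <<'E'
import sys,numpy as np
from workcell import bot
from scipy.spatial.transform import Rotation as Ro
s=bot.read_state();np.set_printoptions(precision=4,suppress=True)
R=Ro.from_rotvec(s["tcp_rot"]);p=np.array(s["tool_pos"])
Rt=Ro.from_matrix(np.diag([-1.,1,-1]));Rt=Ro.from_euler("z",1.0,degrees=True)*Rt
print(s["time"],p,s["wrist_force"],s["width"],s["grip_force"])
print("turn",(R.inv()*Rt).as_rotvec()/np.radians(45))
for a in sys.argv[1:]:
    t=np.array(eval(a));print(a,"units",R.inv().apply(t-p)/.25);p=t;R=Rt
E
python3 mv.py .36,.50,.21 .46,.25,.21 .49,0,.21 .502,-.2,.18 .502,-.251,.12
```

```text
0.1 [0.1627 0.6543 0.2095] [ 0.5461  0.0395 -0.4521] 1.0026873552714006 0.0
turn [-0.0026 -0.0004 -0.3327]
.36,.50,.21 units [-0.9147 -0.4086 -0.0014]
.46,.25,.21 units [-0.3825 -1.0068  0.    ]
.49,0,.21 units [-0.1025 -1.0019  0.    ]
.502,-.2,.18 units [-0.034  -0.8007  0.12  ]
.502,-.251,.12 units [ 0.0036 -0.204   0.24  ]
```

{"api": "play_rows", "payload": {
  "rows": [
    [[-0.91, -0.41, 0], [-0.003, 0, -0.333]],
    [[-0.91, -0.41, 0], [-0.003, 0, -0.333]],
    [[-0.91, -0.41, 0], [-0.003, 0, -0.333]],
    [[-0.91, -0.41, 0], [-0.003, 0, -0.333]],
    [[-0.91, -0.41, 0], [-0.003, 0, -0.333]],
    [[-0.91, -0.41, 0], [-0.003, 0, -0.333]],
    [[-0.91, -0.41, 0], [-0.003, 0, -0.333]]
  ],
  "claw": 1
}}

```text
time: 0.68
tool_pos: [0.3643, 0.4957, 0.2102]
tcp_rot: [-0.019, 3.139, -0.001]
wrist_force: [-0.1, 0.1, -0.3]
width: 0.999
grip_force: 0.0
```

{"api": "play_rows", "payload": {
  "rows": [
    [[-0.38, -1, 0], [0, 0, 0]],
    [[-0.38, -1, 0], [0, 0, 0]],
    [[-0.38, -1, 0], [0, 0, 0]],
    [[-0.38, -1, 0], [0, 0, 0]],
    [[-0.38, -1, 0], [0, 0, 0]],
    [[-0.38, -1, 0], [0, 0, 0]],
    [[-0.38, -1, 0], [0, 0, 0]]
  ]
}}

```text
time: 1.27
tool_pos: [0.4591, 0.2482, 0.2097]
tcp_rot: [-0.024, 3.141, -0.0]
wrist_force: [-0.2, 0.1, -0.1]
width: 1.007
grip_force: 0.0
```

{"api": "play_rows", "payload": {
  "rows": [
    [[-0.1, -1, 0], [0, 0, 0]],
    [[-0.1, -1, 0], [0, 0, 0]],
    [[-0.1, -1, 0], [0, 0, 0]],
    [[-0.1, -1, 0], [0, 0, 0]],
    [[-0.1, -1, 0], [0, 0, 0]],
    [[-0.1, -1, 0], [0, 0, 0]],
    [[-0.1, -1, 0], [0, 0, 0]]
  ]
}}

```text
time: 1.85
tool_pos: [0.488, -0.0035, 0.2093]
tcp_rot: [-0.018, 3.141, -0.002]
wrist_force: [0.1, -0.2, -0.2]
width: 1.002
grip_force: 0.0
```

{"api": "play_rows", "payload": {
  "rows": [
    [[-0.034, -1, 0.2], [0, 0, 0]],
    [[-0.034, -1, 0.2], [0, 0, 0]],
    [[-0.034, -1, 0.2], [0, 0, 0]],
    [[-0.034, -1, 0.2], [0, 0, 0]],
    [[-0.034, -1, 0.2], [0, 0, 0]],
    [[-0.034, -1, 0.2], [0, 0, 0]],
    [[-0.034, -1, 0.2], [0, 0, 0]]
  ],
  "claw": 0.2
}}

```text
time: 2.43
tool_pos: [0.5, -0.2517, 0.157]
tcp_rot: [0.022, -3.14, -0.001]
wrist_force: [0.5, 0.9, 0.5]
width: 0.6
grip_force: 0.0
```

```bash
python3 mv.py .502,-.251,.12 .502,-.251,.05
```

```text
2.4333 [ 0.5    -0.2517  0.157 ] [0.4604 0.8676 0.5388] 0.5998733088697268 0.0
turn [ 0.0009 -0.0022 -0.0047]
.502,-.251,.12 units [-0.0085  0.0026  0.1481]
.502,-.251,.05 units [0.   0.   0.28]
```

{"api": "play_rows", "payload": {
  "rows": [
    [[-0.008, 0.003, 0.15], [0, 0, 0]],
    [[-0.008, 0.003, 0.25], [0, 0, 0]],
    [[-0.008, 0.003, 0.35], [0, 0, 0]],
    [[-0.008, 0.003, 0.42], [0, 0, 0]],
    [[-0.008, 0.003, 0.42], [0, 0, 0]],
    [[-0.008, 0.003, 0.42], [0, 0, 0]]
  ]
}}

```text
time: 2.93
tool_pos: [0.5017, -0.2444, 0.0527]
tcp_rot: [0.028, -3.139, -0.007]
wrist_force: [0.3, 0.5, -0.0]
width: 0.602
grip_force: 0.0
```

{"api": "play_rows", "payload": {
  "rows": [
    [[0, 0, 0], [0, 0, 0]],
    [[0, 0, 0], [0, 0, 0]],
    [[0, 0, 0], [0, 0, 0]],
    [[0, 0, 0], [0, 0, 0]],
    [[0, 0, 0], [0, 0, 0]],
    [[0, 0, 0], [0, 0, 0]],
    [[0, 0, 0], [0, 0, 0]],
    [[0, 0, 0], [0, 0, 0]]
  ],
  "claw": -1,
  "newtons": 40
}}

```text
time: 3.6
tool_pos: [0.5045, -0.2471, 0.0561]
tcp_rot: [-0.028, 3.138, -0.0]
wrist_force: [-0.2, -2.2, 6.1]
width: 0.244
grip_force: 39.6
```

{"api": "play_rows", "payload": {
  "rows": [
    [[0, 0, -0.1], [0, 0, 0]],
    [[0, 0, -0.25], [0, 0, 0]],
    [[0, 0, -0.4], [0, 0, 0]],
    [[0, 0, -0.4], [0, 0, 0]],
    [[0, 0, -0.4], [0, 0, 0]]
  ]
}}

```text
time: 4.02
tool_pos: [0.5047, -0.247, 0.1571]
tcp_rot: [-0.027, 3.136, -0.001]
wrist_force: [0.0, 0.1, -1.9]
width: 0.243
grip_force: 39.2
```

```bash
python3 mv.py .609,.005,.152 .609,.005,.054
```

```text
4.0167 [ 0.5047 -0.247   0.1571] [ 0.0269  0.1177 -1.8852] 0.24301316092383282 39.16467969305813
turn [-0.0006  0.0075  0.0001]
.609,.005,.152 units [-0.4345  1.0005  0.0224]
.609,.005,.054 units [0.    0.    0.392]
```

{"api": "play_rows", "payload": {
  "rows": [
    [[0, 0.1, -0.05], [0, 0, 0]],
    [[-0.1, 0.25, -0.05], [0, 0, 0]],
    [[-0.2, 0.4, -0.05], [0, 0, 0]],
    [[-0.3, 0.55, -0.05], [0, 0, 0]],
    [[-0.37, 0.7, 0], [0, 0, 0]],
    [[-0.43, 0.85, 0], [0, 0, 0]],
    [[-0.447, 0.95, 0], [0, 0, 0]],
    [[-0.447, 1, 0], [0, 0, 0]],
    [[-0.447, 1, 0], [0, 0, 0]],
    [[-0.447, 1, 0], [0, 0, 0]]
  ]
}}

```text
time: 4.85
tool_pos: [0.6082, 0.0065, 0.1521]
tcp_rot: [0.031, -3.137, -0.003]
wrist_force: [-1.0, -0.2, -2.3]
width: 0.242
grip_force: 39.7
```

```bash
python3 mv.py .612,.0085,.157 .612,.0085,.057; python3 - <<'E'
from workcell import cams
import cv2
o=[]
for n,(x,y,w,h) in {"top":(235,150,130,80),"side":(250,120,130,125)}.items():
    im=cv2.cvtColor(cams.read_camera(n)["image"],cv2.COLOR_RGB2BGR)[y:y+h,x:x+w]
    im=cv2.resize(im,(400,int(h*400/w)),interpolation=cv2.INTER_CUBIC);o.append(cv2.copyMakeBorder(im,0,400-im.shape[0],0,0,0))
cv2.imwrite("pics/held.png",cv2.convertScaleAbs(cv2.hconcat(o),alpha=1.4,beta=15))
E
```

```text
4.85 [0.6082 0.0065 0.1521] [-0.9696 -0.2227 -2.264 ] 0.2424590242389162 39.662841064855456
turn [ 0.0025 -0.0053  0.0031]
.612,.0085,.157 units [-0.0153  0.0077 -0.0196]
.612,.0085,.057 units [0.  0.  0.4]
```

View pics/held.png

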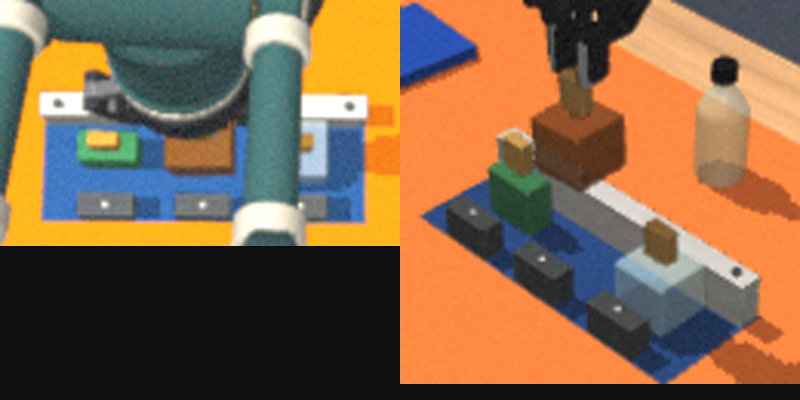

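The amber bottle is held level and square; it hovers above the middle place (top crop (200,150)), between the green and clear bottles.

{"api": "play_rows", "payload": {
  "rows": [
    [[-0.008, 0.012, 0.1], [0, 0, 0]],
    [[-0.008, 0.012, 0.2], [0, 0, 0]],
    [[-0.008, 0.012, 0.3], [0, 0, 0]],
    [[-0.008, 0.012, 0.35], [0, 0, 0]],
    [[-0.008, 0.012, 0.38], [0, 0, 0]],
    [[-0.008, 0.012, 0.38], [0, 0, 0]],
    [[-0.008, 0.012, 0.38], [0, 0, 0]]
  ]
}}

```text
time: 5.53
tool_pos: [0.6126, 0.0084, 0.0603]
tcp_rot: [-0.026, 3.14, 0.004]
wrist_force: [0.4, 0.2, -0.8]
width: 0.241
grip_force: 39.7
```

{"api": "play_rows", "payload": {
  "rows": [
    [[0, 0, 0.01], [0, 0, 0]],
    [[0, 0, 0.02], [0, 0, 0]],
    [[0, 0, 0.02], [0, 0, 0]]
  ]
}}

```text
time: 5.78
tool_pos: [0.6138, 0.0089, 0.0564]
tcp_rot: [-0.028, 3.137, 0.003]
wrist_force: [-0.0, -0.6, 1.3]
width: 0.242
grip_force: 40.7
```

{"api": "play_rows", "payload": {
  "rows": [
    [[0, 0, 0], [0, 0, 0]],
    [[0, 0, 0], [0, 0, 0]],
    [[0, 0, 0], [0, 0, 0]],
    [[0, 0, 0], [0, 0, 0]],
    [[0, 0, 0], [0, 0, 0]]
  ],
  "claw": 0.1
}}

```text
time: 6.2
tool_pos: [0.612, 0.0093, 0.0546]
tcp_rot: [-0.028, 3.141, 0.004]
wrist_force: [0.2, 0.1, -0.6]
width: 0.55
grip_force: 0.0
```

{"api": "play_rows", "payload": {
  "rows": [
    [[0, 0, -0.05], [0, 0, 0]],
    [[0, 0, -0.15], [0, 0, 0]],
    [[0, 0, -0.3], [0, 0, 0]],
    [[0, 0, -0.3], [0, 0, 0]]
  ]
}}

```text
time: 6.53
tool_pos: [0.6173, 0.0089, 0.1384]
tcp_rot: [-0.028, 3.128, 0.003]
wrist_force: [1.9, 0.3, 1.1]
width: 0.552
grip_force: 0.0
```

```bash
python3 mv.py .616,.085,.13 .616,.085,.054
```

```text
6.5333 [0.6173 0.0089 0.1384] [1.8753 0.2594 1.0963] 0.5517330004124718 0.0
turn [0.0022 0.0166 0.0005]
.616,.085,.13 units [0.0004 0.3044 0.0342]
.616,.085,.054 units [0.    0.    0.304]
```

{"api": "play_rows", "payload": {
  "rows": [
    [[0, 0.1, 0], [0, 0, 0]],
    [[0, 0.22, 0], [0, 0, 0]],
    [[0, 0.306, 0], [0, 0, 0]],
    [[0, 0.306, 0], [0, 0, 0]],
    [[0, 0.306, 0.1], [0, 0, 0]],
    [[0, 0.306, 0.2], [0, 0, 0]],
    [[0, 0.306, 0.28], [0, 0, 0]],
    [[0, 0.306, 0.28], [0, 0, 0]],
    [[0, 0.306, 0.28], [0, 0, 0]]
  ]
}}

```text
time: 7.28
tool_pos: [0.6096, 0.0851, 0.059]
tcp_rot: [0.028, -3.139, -0.003]
wrist_force: [-0.3, 1.0, 0.0]
width: 0.549
grip_force: 0.0
```

{"api": "play_rows", "payload": {
  "rows": [
    [[0, 0, 0], [0, 0, 0]],
    [[0, 0, 0], [0, 0, 0]],
    [[0, 0, 0], [0, 0, 0]],
    [[0, 0, 0], [0, 0, 0]],
    [[0, 0, 0], [0, 0, 0]],
    [[0, 0, 0], [0, 0, 0]]
  ],
  "claw": -1,
  "newtons": 25
}}

```text
time: 7.78
tool_pos: [0.611, 0.0857, 0.0604]
tcp_rot: [-0.028, 3.14, 0.004]
wrist_force: [0.4, 0.6, -0.1]
width: -0.002
grip_force: 0.0
```

{"api": "play_rows", "payload": {
  "rows": [
    [[0, 0, -0.1], [0, 0, 0]],
    [[0, 0, -0.3], [0, 0, 0]],
    [[0.2, 0, -0.5], [0, 0, 0]],
    [[0.4, 0, -0.6], [0, 0, 0]],
    [[0.5, 0, -0.6], [0, 0, 0]],
    [[0.5, 0, -0.6], [0, 0, 0]]
  ],
  "claw": 0.2
}}

```text
time: 8.28
tool_pos: [0.4842, 0.0831, 0.2122]
tcp_rot: [-0.028, 3.139, 0.004]
wrist_force: [0.1, -0.3, 0.2]
width: 0.599
grip_force: 0.0
```

```bash
cat > look.py <<'E'
import sys,cv2
from workcell import cams
o=[]
for n,(x,y,w,h) in {"top":(235,150,130,80),"side":(250,120,130,125)}.items():
    f=cv2.cvtColor(cams.read_camera(n)["image"],cv2.COLOR_RGB2BGR);cv2.imwrite(f"full_{n}.png",f)
    im=cv2.resize(f[y:y+h,x:x+w],(400,int(h*400/w)),interpolation=cv2.INTER_CUBIC);o.append(cv2.copyMakeBorder(im,0,400-im.shape[0],0,0,0))
cv2.imwrite(f"pics/{sys.argv[1]}.png",cv2.convertScaleAbs(cv2.hconcat(o),alpha=1.4,beta=15))
E
python3 look.py g1
```

```text
(no output)
```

View pics/g1.png

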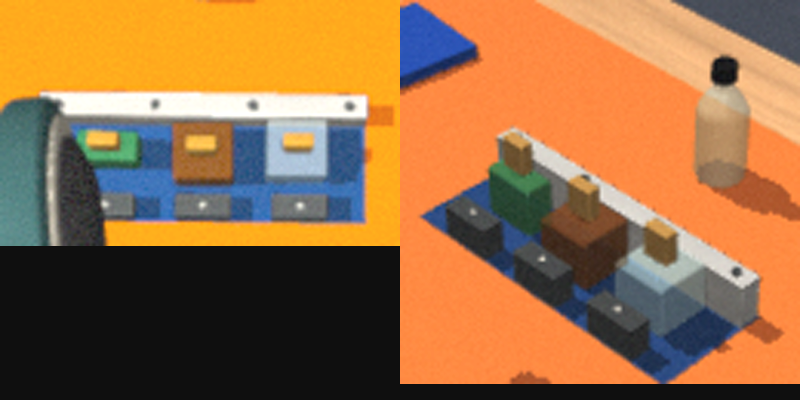

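Amber stands square in the middle (top crop (201,150)) and green and clear are unmoved and upright; but the fingers shut on nothing at green. Measuring caps with image code to find the tool/camera offset.

```bash
python3 mv.py; python3 - <<'E'
from h import *
import cv2
np.set_printoptions(precision=1,suppress=True)
for f in ("pics/top0.png","full_top.png"):
    im=cv2.imread(f);hsv=cv2.cvtColor(im,cv2.COLOR_BGR2HSV).astype(int)
    sub=im[185:262,250:420]
    b,g,r=[im[...,i].astype(int) for i in range(3)]
    m=((r>170)&(g>120)&(b>50)&(b<150)).astype(np.uint8);m[:188]=0;m[262:]=0;m[:,:255]=0;m[:,420:]=0
    n,l,st,c=cv2.connectedComponentsWithStats(m)
    for i in range(1,n):
        if st[i,4]>20:
            px=c[i];v=least_squares(lambda v:(proj("top",[v[0],v[1],.078])[0]-px),[.6,0]).x
            print(f,px,st[i],v*1000)
E
```

```text
8.3833 [0.4839 0.0833 0.2126] [0.8764 0.0747 0.3953] 0.6016028783668617 0.0
turn [0.0036 0.0051 0.0011]
```

```bash
python3 - <<'E'
from h import *
import cv2
np.set_printoptions(precision=1,suppress=True)
a=cv2.imread("full_top.png");print(a[194:200:2,263:275:3].tolist()[0],a[197,300],a[212,380])
for f in ("pics/top0.png","full_top.png"):
    im=cv2.imread(f).astype(int);b,g,r=im[...,0],im[...,1],im[...,2]
    m=((r>130)&(g>90)&(b>25)&(r-b>60)&(g*10>r*6)).astype(np.uint8)
    z=np.zeros_like(m);z[190:206,256:350]=1;z[240:250,395:413]=1;m*=z
    n,l,st,c=cv2.connectedComponentsWithStats(m)
    for i in range(1,n):
        if st[i,4]>15:
            px=c[i];v=least_squares(lambda v:(proj("top",[v[0],v[1],.078])[0]-px),[.6,0]).x
            print(f,px,st[i],v*1000)
E
```

```text
[[63, 123, 137], [42, 129, 173], [47, 130, 175], [47, 119, 160]] [ 49 132 180] [ 10 114 190]
pics/top0.png [267.5 194.6] [263 193  10   4  36] [613.8  85.3]
pics/top0.png [331.5 194.8] [327 193  10   4  33] [617.3 -69.1]
pics/top0.png [406. 244.] [402 242   9   5  45] [ 503.6 -247.9]
full_top.png [267.6 194.5] [263 193  10   4  39] [613.8  85. ]
full_top.png [331.6 195. ] [327 193  10   5  47] [616.8 -69.4]
full_top.png [299.6 196. ] [295 194  10   5  47] [612.4   7.8]
```

{"api": "play_rows", "payload": {
  "rows": [
    [[-0.15, 0, 0.1], [0, 0, 0]],
    [[-0.3, 0, 0.2], [0, 0, 0]],
    [[-0.45, 0, 0.3], [0, 0, 0]],
    [[-0.516, 0, 0.32], [0, 0, 0]],
    [[-0.516, 0, 0.38], [0, 0, 0]],
    [[-0.516, 0, 0.48], [0, 0, 0]],
    [[-0.516, 0, 0.57], [0, 0, 0]],
    [[-0.516, 0, 0.628], [0, 0, 0]],
    [[-0.516, 0, 0.628], [0, 0, 0]],
    [[-0.516, 0, 0.628], [0, 0, 0]]
  ]
}}

```text
time: 9.22
tool_pos: [0.6139, 0.0856, 0.0509]
tcp_rot: [0.028, -3.139, -0.003]
wrist_force: [0.1, 0.5, 0.2]
width: 0.603
grip_force: 0.0
```

{"api": "play_rows", "payload": {
  "rows": [
    [[0, 0, 0], [0, 0, 0]],
    [[0, 0, 0], [0, 0, 0]],
    [[0, 0, 0], [0, 0, 0]],
    [[0, 0, 0], [0, 0, 0]],
    [[0, 0, 0], [0, 0, 0]],
    [[0, 0, 0], [0, 0, 0]],
    [[0, 0, 0], [0, 0, 0]]
  ],
  "claw": -0.6,
  "newtons": 30
}}

```text
time: 9.8
tool_pos: [0.6162, 0.0856, 0.0546]
tcp_rot: [-0.028, 3.138, 0.003]
wrist_force: [0.9, -2.2, 5.7]
width: 0.259
grip_force: 29.9
```

```bash
python3 - <<'E'
from workcell import cams
import cv2
f=cv2.cvtColor(cams.read_camera("side")["image"],cv2.COLOR_RGB2BGR)[95:225,245:345]
cv2.imwrite("pics/grip.png",cv2.convertScaleAbs(cv2.resize(f,None,fx=4.5,fy=4.5,interpolation=cv2.INTER_CUBIC),alpha=1.8,beta=25))
E
```

```text
(no output)
```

View pics/grip.png

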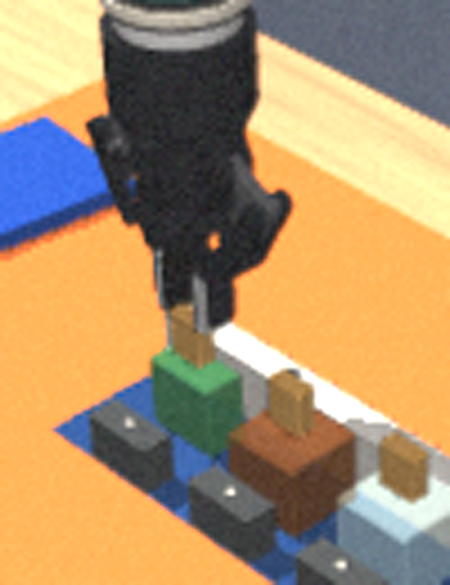

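Green's cap is now gripped (crop (195,330)). Slide it back towards the fence to widen the gap.

{"api": "play_rows", "payload": {
  "rows": [
    [[-0.008, 0, 0], [0, 0, 0]],
    [[-0.016, 0, 0], [0, 0, 0]],
    [[-0.024, 0, 0], [0, 0, 0]],
    [[-0.032, 0, 0], [0, 0, 0]],
    [[-0.04, 0, 0], [0, 0, 0]],
    [[-0.048, 0, 0], [0, 0, 0]],
    [[-0.048, 0, 0], [0, 0, 0]],
    [[-0.048, 0, 0], [0, 0, 0]]
  ]
}}

```text
time: 10.52
tool_pos: [0.6279, 0.0857, 0.0551]
tcp_rot: [-0.028, 3.139, 0.003]
wrist_force: [-1.3, -2.0, 10.2]
width: 0.258
grip_force: 30.2
```

{"api": "play_rows", "payload": {
  "rows": [
    [[0, 0, 0], [0, 0, 0]],
    [[0, 0, 0], [0, 0, 0]],
    [[0, 0, 0], [0, 0, 0]],
    [[0, 0, 0], [0, 0, 0]]
  ],
  "claw": 0.1
}}

```text
time: 10.85
tool_pos: [0.6261, 0.0861, 0.0522]
tcp_rot: [0.028, -3.141, -0.004]
wrist_force: [-0.4, -0.8, -0.1]
width: 0.543
grip_force: 0.0
```

{"api": "play_rows", "payload": {
  "rows": [
    [[0, 0, -0.1], [0, 0, 0]],
    [[0, 0, -0.3], [0, 0, 0]],
    [[0.2, 0.1, -0.45], [0, 0, 0]],
    [[0.4, 0.2, -0.5], [0, 0, 0]],
    [[0.5, 0.3, -0.5], [0, 0, 0]],
    [[0.52, 0.4, -0.5], [0, 0, 0]],
    [[0.52, 0.55, -0.5], [0, 0, 0]],
    [[0.52, 0.7, -0.5], [0, 0, 0]],
    [[0.52, 0.74, -0.5], [0, 0, 0]],
    [[0.52, 0.74, -0.5], [0, 0, 0]]
  ]
}}

```text
time: 11.68
tool_pos: [0.4927, 0.2717, 0.1782]
tcp_rot: [-0.035, 3.141, 0.006]
wrist_force: [0.6, -0.4, -0.5]
width: 0.547
grip_force: 0.0
```

```bash
python3 look.py g2; python3 mv.py .48,.269,.12; python3 - <<'E'
from h import *
import cv2
np.set_printoptions(precision=1,suppress=True)
im=cv2.imread("full_top.png").astype(int);b,g,r=im[...,0],im[...,1],im[...,2]
m=((r>130)&(g>90)&(b>25)&(r-b>60)&(g*10>r*6)).astype(np.uint8)
z=np.zeros_like(m);z[186:206,256:350]=1;m*=z
n,l,st,c=cv2.connectedComponentsWithStats(m)
for i in range(1,n):
    if st[i,4]>15:
        px=c[i];v=least_squares(lambda v:(proj("top",[v[0],v[1],.078])[0]-px),[.6,0]).x
        print(px,st[i],v*1000)
E
```

```text
11.7833 [0.493  0.2683 0.1776] [ 0.4799 -0.689  -1.5785] 0.5510846823678246 0.0
turn [ 0.0014 -0.0008  0.0028]
.48,.269,.12 units [0.0516 0.0037 0.2303]
[268.  193.5] [264 192   9   4  36] [616.4  84.2]
[331.5 195.1] [327 193  10   5  43] [616.5 -69.1]
[299.6 196. ] [295 194  10   5  47] [612.4   7.8]
```

View pics/g2.png

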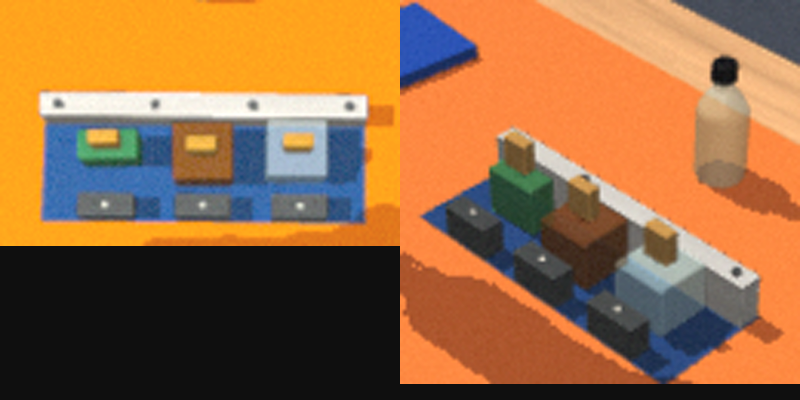

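Green moved only ~3 mm back (top crop (108,146)), with the fingers slipping because they pressed down. Regrip, relieve the downward force, slide again.

{"api": "play_rows", "payload": {
  "rows": [
    [[-0.1, -0.15, 0], [0, 0, 0]],
    [[-0.2, -0.3, 0], [0, 0, 0]],
    [[-0.3, -0.45, 0.02], [0, 0, 0]],
    [[-0.4, -0.6, 0.05], [0, 0, 0]],
    [[-0.48, -0.74, 0.1], [0, 0, 0]],
    [[-0.48, -0.74, 0.15], [0, 0, 0]],
    [[-0.48, -0.74, 0.25], [0, 0, 0]],
    [[-0.48, -0.74, 0.35], [0, 0, 0]],
    [[-0.48, -0.74, 0.45], [0, 0, 0]],
    [[-0.48, -0.74, 0.5], [0, 0, 0]],
    [[-0.48, -0.74, 0.5], [0, 0, 0]],
    [[-0.48, -0.74, 0.5], [0, 0, 0]]
  ]
}}

```text
time: 12.78
tool_pos: [0.6159, 0.0846, 0.0521]
tcp_rot: [0.026, -3.14, -0.003]
wrist_force: [-1.0, 0.5, 0.8]
width: 0.551
grip_force: 0.0
```

{"api": "play_rows", "payload": {
  "rows": [
    [[0, 0, 0], [0, 0, 0]],
    [[0, 0, 0], [0, 0, 0]],
    [[0, 0, 0], [0, 0, 0]],
    [[0, 0, 0], [0, 0, 0]],
    [[0, 0, 0], [0, 0, 0]],
    [[0, 0, 0], [0, 0, 0]],
    [[0, 0, 0], [0, 0, 0]]
  ],
  "claw": -0.6,
  "newtons": 50
}}

```text
time: 13.37
tool_pos: [0.6186, 0.0857, 0.0553]
tcp_rot: [-0.029, 3.137, 0.003]
wrist_force: [-0.4, -2.0, 6.1]
width: 0.245
grip_force: 49.1
```

{"api": "play_rows", "payload": {
  "rows": [
    [[0, 0, -0.006], [0, 0, 0]],
    [[0, 0, -0.012], [0, 0, 0]],
    [[0, 0, -0.012], [0, 0, 0]],
    [[0, 0, -0.012], [0, 0, 0]]
  ]
}}

```text
time: 13.7
tool_pos: [0.6162, 0.086, 0.0554]
tcp_rot: [0.028, -3.141, -0.004]
wrist_force: [-0.3, 0.9, -0.2]
width: 0.238
grip_force: 49.2
```

{"api": "play_rows", "payload": {
  "rows": [
    [[-0.008, 0, 0], [0, 0, 0]],
    [[-0.016, 0, 0], [0, 0, 0]],
    [[-0.024, 0, 0], [0, 0, 0]],
    [[-0.032, 0, 0], [0, 0, 0]],
    [[-0.04, 0, 0], [0, 0, 0]],
    [[-0.046, 0, 0], [0, 0, 0]],
    [[-0.046, 0, 0], [0, 0, 0]],
    [[-0.046, 0, 0], [0, 0, 0]]
  ]
}}

```text
time: 14.37
tool_pos: [0.6283, 0.086, 0.056]
tcp_rot: [-0.028, 3.141, 0.004]
wrist_force: [-3.2, -0.4, 2.8]
width: 0.238
grip_force: 49.5
```

{"api": "play_rows", "payload": {
  "rows": [
    [[0, 0, 0], [0, 0, 0]],
    [[0, 0, 0], [0, 0, 0]],
    [[0, 0, 0], [0, 0, 0]],
    [[0, 0, 0], [0, 0, 0]]
  ],
  "claw": 0.1
}}

```text
time: 14.7
tool_pos: [0.6282, 0.086, 0.0556]
tcp_rot: [-0.028, 3.141, 0.004]
wrist_force: [0.8, -1.0, 0.3]
width: 0.551
grip_force: 0.0
```

{"api": "play_rows", "payload": {
  "rows": [
    [[0, 0, -0.1], [0, 0, 0]],
    [[0, 0, -0.3], [0, 0, 0]],
    [[0.2, 0.1, -0.45], [0, 0, 0]],
    [[0.4, 0.2, -0.5], [0, 0, 0]],
    [[0.5, 0.3, -0.5], [0, 0, 0]],
    [[0.58, 0.4, -0.5], [0, 0, 0]],
    [[0.58, 0.55, -0.5], [0, 0, 0]],
    [[0.58, 0.7, -0.5], [0, 0, 0]],
    [[0.58, 0.74, -0.5], [0, 0, 0]],
    [[0.58, 0.74, -0.5], [0, 0, 0]]
  ]
}}

```text
time: 15.53
tool_pos: [0.4793, 0.2723, 0.1819]
tcp_rot: [-0.034, 3.14, 0.008]
wrist_force: [0.1, -0.2, 0.2]
width: 0.552
grip_force: 0.0
```

```bash
python3 look.py g3; python3 mv.py .48,.269,.06; cat > caps.py <<'E'
from h import *
import cv2
np.set_printoptions(precision=1,suppress=True)
im=cv2.imread("full_top.png").astype(int);b,g,r=im[...,0],im[...,1],im[...,2]
m=((r>130)&(g>90)&(b>25)&(r-b>60)&(g*10>r*6)).astype(np.uint8)
z=np.zeros_like(m);z[186:206,256:350]=1;m*=z
n,l,st,c=cv2.connectedComponentsWithStats(m)
for i in range(1,n):
    if st[i,4]>15:
        px=c[i];v=least_squares(lambda v:(proj("top",[v[0],v[1],.078])[0]-px),[.6,0]).x
        print(px,st[i],v*1000)
E
python3 caps.py
```

```text
15.6333 [0.4796 0.2686 0.1811] [-0.0377 -0.7483 -0.8079] 0.548520286174607 0.0
turn [0.0023 0.0005 0.0034]
.48,.269,.06 units [-0.0016  0.0005  0.4845]
[267.6 191.6] [263 189  10   6  42] [621.   85.4]
[331.5 195.2] [327 193  10   5  42] [616.4 -69.3]
[299.7 196. ] [295 194  10   5  46] [612.4   7.6]
```

{"api": "play_rows", "payload": {
  "rows": [
    [[0, 0, 0.15], [0, 0, 0.055]],
    [[0, 0, 0.3], [0, 0, 0.055]],
    [[0, 0, 0.4], [0, 0, 0.055]],
    [[0, 0, 0.472], [0, 0, 0.055]],
    [[0, 0, 0.472], [0, 0, 0.055]],
    [[0, 0, 0.472], [0, 0, 0.055]]
  ]
}}

```text
time: 16.13
tool_pos: [0.4791, 0.2665, 0.062]
tcp_rot: [-0.043, -3.139, -0.001]
wrist_force: [-0.2, -0.2, -0.5]
width: 0.548
grip_force: 0.0
```

{"api": "play_rows", "payload": {
  "rows": [
    [[0, 0, 0], [0, 0, 0]],
    [[0, 0, 0], [0, 0, 0]],
    [[0, 0, 0], [0, 0, 0]],
    [[0, 0, 0], [0, 0, 0]],
    [[0, 0, 0], [0, 0, 0]],
    [[0, 0, 0], [0, 0, 0]],
    [[0, 0, 0], [0, 0, 0]]
  ],
  "claw": -0.7,
  "newtons": 70
}}

```text
time: 16.72
tool_pos: [0.4818, 0.2689, 0.0655]
tcp_rot: [0.039, 3.137, 0.006]
wrist_force: [0.8, -1.3, 6.6]
width: 0.261
grip_force: 69.3
```

{"api": "play_rows", "payload": {
  "rows": [
    [[0, 0, -0.06], [0, 0, 0]],
    [[0, 0, -0.15], [0, 0, 0]],
    [[0, 0, -0.3], [0, 0, -0.03]],
    [[0, 0, -0.4], [0, 0, -0.055]],
    [[0, 0, -0.4], [0, 0, -0.055]],
    [[0, 0, -0.4], [0, 0, -0.055]]
  ]
}}

```text
time: 17.22
tool_pos: [0.4813, 0.269, 0.1657]
tcp_rot: [-0.028, 3.137, 0.007]
wrist_force: [-0.8, 0.1, -1.6]
width: 0.259
grip_force: 68.9
```

```bash
python3 mv.py .56,.086,.165; python3 look.py g4; python3 - <<'E'
import cv2
t=cv2.imread("full_top.png")[150:270,170:330];s=cv2.imread("full_side.png")[80:200,170:290]
cv2.imwrite("pics/lift.png",cv2.convertScaleAbs(cv2.hconcat([cv2.resize(x,None,fx=2.8 if i==0 else 2.8,fy=2.8,interpolation=cv2.INTER_CUBIC) for i,x in enumerate((t,s))]),alpha=1.5,beta=20))
E
```

```text
17.2167 [0.4813 0.269  0.1657] [-0.7849  0.1452 -1.6484] 0.2586862015092123 68.89148309412121
turn [0.006  0.0062 0.0003]
.56,.086,.165 units [-0.3018 -0.7376  0.0008]
```

View pics/lift.png

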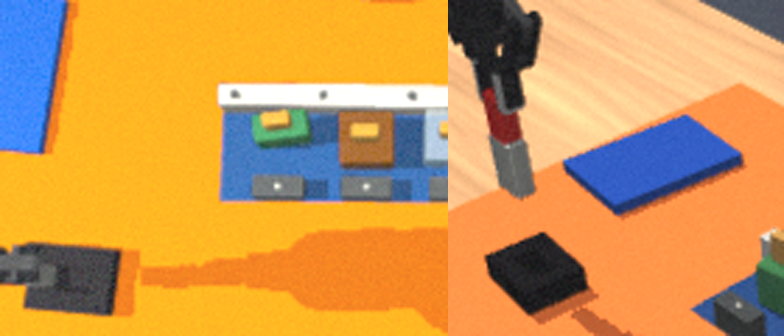

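Gauge is lifted upright (side crop (510,160)); green stands upright but yawed a few degrees (top crop (280,125)), with a gap of about 28 mm to its stop — pushing will square it. Moving above the gap.

{"api": "play_rows", "payload": {
  "rows": [
    [[-0.08, -0.12, 0], [0, 0, 0]],
    [[-0.16, -0.26, 0], [0, 0, 0]],
    [[-0.24, -0.4, 0], [0, 0, 0]],
    [[-0.32, -0.54, 0], [0, 0, 0]],
    [[-0.38, -0.65, 0], [0, 0, 0]],
    [[-0.42, -0.72, 0], [0, 0, 0]],
    [[-0.43, -0.74, 0], [0, 0, 0]],
    [[-0.43, -0.74, 0], [0, 0, 0]],
    [[-0.43, -0.74, 0], [0, 0, 0]],
    [[-0.43, -0.74, 0], [0, 0, 0]]
  ]
}}

```text
time: 18.15
tool_pos: [0.5893, 0.086, 0.1615]
tcp_rot: [0.029, -3.139, -0.004]
wrist_force: [0.1, -0.4, -0.8]
width: 0.252
grip_force: 69.0
```

{"api": "play_rows", "payload": {
  "rows": [
    [[0, 0, 0.08], [0, 0, 0]],
    [[0, 0, 0.16], [0, 0, 0]],
    [[0, 0, 0.2], [0, 0, 0]],
    [[0, 0, 0.2], [0, 0, 0]]
  ]
}}

```text
time: 18.48
tool_pos: [0.5873, 0.0861, 0.1094]
tcp_rot: [0.03, -3.135, -0.003]
wrist_force: [-0.9, -1.1, -1.1]
width: 0.257
grip_force: 69.0
```

```bash
python3 mv.py .592,.086,.115; python3 look.py g5; python3 - <<'E'
import cv2
t=cv2.imread("full_top.png")[170:230,245:305];s=cv2.imread("full_side.png")[125:215,245:335]
cv2.imwrite("pics/above.png",cv2.convertScaleAbs(cv2.hconcat([cv2.resize(x,(400,400),interpolation=cv2.INTER_CUBIC) for x in (t,s)]),alpha=1.6,beta=20))
E
```

```text
18.4833 [0.5873 0.0861 0.1094] [-0.867  -1.0878 -1.0824] 0.2567628725175448 68.96365143772528
turn [ 0.0025 -0.0079  0.0025]
.592,.086,.115 units [-0.0185 -0.0008 -0.0226]
```

View pics/above.png

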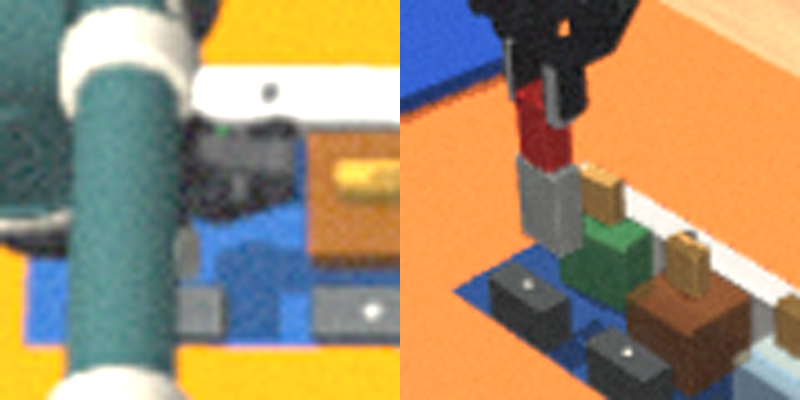

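The gauge is upright above the gap (side crop: foot bottom corners at (522,233), (560,255), (582,243)), the stop's dot at (528,284). Checking its x from those pixels.

```bash
python3 - <<'E'
from h import *
np.set_printoptions(precision=1,suppress=True)
px=np.array([(122,233),(160,255),(182,243)])*90/400+[245,125]
a=np.radians(1);
def W(v):
    P=np.array([(-9,17,0),(-9,-17,0),(9,-17,0)])/1e3;c,s=np.cos(a),np.sin(a)
    return np.c_[v[0]+c*P[:,0]-s*P[:,1],v[1]+s*P[:,0]+c*P[:,1],np.full(3,v[2])]
for z in(None,.0525,.056):
    f=(lambda v:(proj("side",W(v))-px).ravel()) if z is None else (lambda v:(proj("side",W([*v,z]))-px).ravel())
    r=least_squares(f,[.59,.086,.05] if z is None else [.59,.086]);print(z,r.x*1000,r.fun)
# green body, side view: bottom-front corners & front-top corners at right(-y): read from crop
for nm,c,z in(("green front-right top",(598,247),.045),("green front-right bottom",(600,305),0),("stop dot",(528,284),.03)):
    q=(np.array(c)-[400,0])*90/400+[245,125]
    print(nm,least_squares(lambda v:(proj("side",[v[0],v[1],z])[0]-q),[.59,.08]).x*1000)
E
```

```text
None [658.1 176.  -36.2] [ 0.1 -0.2 -0.1  0.2 -0.   0. ]
0.0525 [586.   81.9] [-0.8 -0.6  0.   0.6  0.8 -0. ]
0.056 [583.1  78.2] [-0.8 -0.6  0.   0.6  0.8 -0. ]
green front-right top [604.   65.4]
green front-right bottom [607.4  70.9]
stop dot [567.8  82.1]
```

{"api": "play_rows", "payload": {
  "rows": [
    [[-0.014, 0, 0], [0, 0, 0]],
    [[-0.014, 0, 0.02], [0, 0, 0]],
    [[-0.014, 0, 0.04], [0, 0, 0]],
    [[-0.014, 0, 0.06], [0, 0, 0]],
    [[-0.014, 0, 0.07], [0, 0, 0]],
    [[-0.014, 0, 0.07], [0, 0, 0]],
    [[-0.014, 0, 0.07], [0, 0, 0]]
  ]
}}

```text
time: 19.17
tool_pos: [0.5938, 0.0852, 0.0948]
tcp_rot: [0.028, -3.141, -0.004]
wrist_force: [0.0, -0.1, -1.2]
width: 0.256
grip_force: 69.0
```

{"api": "play_rows", "payload": {
  "rows": [
    [[0, 0, 0.015], [0, 0, 0]],
    [[0, 0, 0.03], [0, 0, 0]],
    [[0, 0, 0.045], [0, 0, 0]],
    [[0, 0, 0.045], [0, 0, 0]],
    [[0, 0, 0.045], [0, 0, 0]]
  ]
}}

```text
time: 19.58
tool_pos: [0.5937, 0.0852, 0.0834]
tcp_rot: [0.028, -3.141, -0.003]
wrist_force: [-0.7, 0.4, 0.1]
width: 0.255
grip_force: 69.0
```

{"api": "play_rows", "payload": {
  "rows": [
    [[0, 0, 0.01], [0, 0, 0]],
    [[0, 0, 0.02], [0, 0, 0]],
    [[0, 0, 0.03], [0, 0, 0]],
    [[0, 0, 0.03], [0, 0, 0]],
    [[0, 0, 0.03], [0, 0, 0]]
  ]
}}

```text
time: 20.0
tool_pos: [0.5939, 0.0853, 0.0762]
tcp_rot: [0.028, -3.141, -0.004]
wrist_force: [-0.8, -0.2, -0.7]
width: 0.255
grip_force: 69.0
```

{"api": "play_rows", "payload": {
  "rows": [
    [[0, 0, 0.01], [0, 0, 0]],
    [[0, 0, 0.02], [0, 0, 0]],
    [[0, 0, 0.028], [0, 0, 0]],
    [[0, 0, 0.028], [0, 0, 0]],
    [[0, 0, 0.028], [0, 0, 0]]
  ]
}}

```text
time: 20.42
tool_pos: [0.5939, 0.0853, 0.0692]
tcp_rot: [0.028, -3.141, -0.004]
wrist_force: [0.6, -1.2, -0.9]
width: 0.258
grip_force: 69.0
```

{"api": "play_rows", "payload": {
  "rows": [
    [[-0.006, 0, 0], [0, 0, 0]],
    [[-0.012, 0, 0], [0, 0, 0]],
    [[-0.018, 0, 0], [0, 0, 0]],
    [[-0.024, 0, 0], [0, 0, 0]],
    [[-0.03, 0, 0], [0, 0, 0]],
    [[-0.036, 0, 0], [0, 0, 0]],
    [[-0.036, 0, 0], [0, 0, 0]],
    [[-0.036, 0, 0], [0, 0, 0]]
  ]
}}

```text
time: 21.08
tool_pos: [0.6033, 0.0855, 0.0695]
tcp_rot: [-0.028, 3.141, 0.004]
wrist_force: [0.2, -0.4, -1.0]
width: 0.255
grip_force: 68.9
```

{"api": "play_rows", "payload": {
  "rows": [
    [[-0.004, 0, 0], [0, 0, 0]],
    [[-0.008, 0, 0], [0, 0, 0]],
    [[-0.012, 0, 0], [0, 0, 0]],
    [[-0.016, 0, 0], [0, 0, 0]],
    [[-0.016, 0, 0], [0, 0, 0]]
  ]
}}

```text
time: 21.5
tool_pos: [0.6064, 0.0855, 0.0694]
tcp_rot: [0.028, -3.14, -0.003]
wrist_force: [-3.0, 0.1, 0.9]
width: 0.259
grip_force: 69.1
```

{"api": "play_rows", "payload": {
  "rows": [
    [[-0.004, 0, 0], [0, 0, 0]],
    [[-0.008, 0, 0], [0, 0, 0]],
    [[-0.012, 0, 0], [0, 0, 0]],
    [[-0.012, 0, 0], [0, 0, 0]],
    [[-0.012, 0, 0], [0, 0, 0]]
  ]
}}

```text
time: 21.92
tool_pos: [0.6077, 0.0854, 0.0688]
tcp_rot: [0.028, -3.136, -0.003]
wrist_force: [-8.0, -1.0, 2.6]
width: 0.256
grip_force: 69.3
```

{"api": "play_rows", "payload": {
  "rows": [
    [[-0.004, 0, 0], [0, 0, 0]],
    [[-0.008, 0, 0], [0, 0, 0]],
    [[-0.012, 0, 0], [0, 0, 0]],
    [[-0.012, 0, 0], [0, 0, 0]],
    [[-0.012, 0, 0], [0, 0, 0]]
  ]
}}

```text
time: 22.33
tool_pos: [0.61, 0.0852, 0.0685]
tcp_rot: [0.028, -3.135, -0.002]
wrist_force: [-8.0, -0.5, 2.1]
width: 0.254
grip_force: 69.1
```

```bash
python3 mv.py; python3 look.py g6
```

```text
22.3333 [0.61   0.0852 0.0685] [-7.9845 -0.5315  2.1113] 0.2544240228655009 69.07142758369446
turn [ 0.0018 -0.0082  0.0007]
```

```bash
python3 - <<'E'
from h import *
import cv2
np.set_printoptions(precision=2,suppress=True)
def comps(f,kind):
    im=cv2.imread(f).astype(int);b,g,r=im[...,0],im[...,1],im[...,2]
    if kind=="red": m=(r>60)&(r>3*g)&(r>3*b)
    if kind=="cap": m=(r>80)&(g>50)&(b>15)&(g*100>r*55)&(g*100<r*85)&(b*100<g*75)
    if kind=="green": m=(g>40)&(g>1.3*r)&(g>1.15*b)
    m=m.astype(np.uint8);z=np.zeros_like(m);z[120:225,250:370]=1;m*=z
    n,l,st,c=cv2.connectedComponentsWithStats(m)
    for i in range(1,n):
        if st[i,4]>30:
            y,x=np.where(l==i);w,V=np.linalg.eigh(np.cov(x,y));d=V[:,1]
            print(f,kind,c[i],st[i],"axis deg from vertical",np.degrees(np.arctan2(d[0],d[1]))%180)
for f in("pics/side0.png","full_side.png"):
    for k in("red","cap","green"):comps(f,k)
# expected pixels
for x in(.5905,.600,.604,.606): print(x,"grip axis px",proj("side",[[x,.085,.061],[x,.085,.103]]).ravel())
a=np.radians(1.1)
for gx in(4.2,10,16,18):
    X=.6094+gx*np.cos(a)-78*np.sin(a)/1000*0-.0015-gx*0 if 0 else .6094+gx/1000-.0015
    print(gx,"cap ctr px",proj("side",[X,.083,.064]).ravel())
E
```

```text
pics/side0.png cap [342.81 142.67] [ 294  120   76   62 1656] axis deg from vertical 45.57716068438501
pics/side0.png cap [286.18 164.92] [281 161  11   8  38] axis deg from vertical 76.12333179267287
pics/side0.png cap [334.19 194.03] [330 191  10   7  36] axis deg from vertical 61.63555467765184
pics/side0.png green [288.43 177.98] [279 172  20  13 108] axis deg from vertical 71.13450144809882
full_side.png red [284.04 166.03] [280 156  11  19 141] axis deg from vertical 18.455028861662388
full_side.png cap [343.04 142.75] [ 298  120   72   61 1652] axis deg from vertical 45.073470666170834
full_side.png cap [336.   190.39] [306 172  61  38  61] axis deg from vertical 58.64968224343333
full_side.png green [296.79 179.22] [292 174  11  13  91] axis deg from vertical 21.31591978761713
0.5905 grip axis px [279.57 174.02 278.51 159.42]
0.6 grip axis px [282.63 172.38 281.65 157.81]
0.604 grip axis px [283.9  171.69 282.96 157.14]
0.606 grip axis px [284.54 171.35 283.61 156.8 ]
4.2 cap ctr px [286.96 169.65]
10 cap ctr px [288.79 168.67]
16 cap ctr px [290.68 167.66]
18 cap ctr px [291.31 167.32]
```

```bash
python3 - <<'E'
import cv2,numpy as np
a=cv2.imread("pics/above.png")[:,400:];a=cv2.resize(a,(90,90),interpolation=cv2.INTER_AREA)
a=((a.astype(float)-20)/1.6).clip(0)
b=cv2.imread("full_side.png")[125:215,245:335].astype(float)
for im in(a,b):
    B,G,R=im[...,0],im[...,1],im[...,2];w=(R-1.5*np.maximum(G,B)).clip(0)
    rows=[(y,)for y in range(90) if (w[y,:60]>25).sum()>=6]
    L=[]
    for (y,) in rows:
        r=w[y,:60];x=np.where(r>25)[0];i=x[0];t=25
        l=i-(r[i]-t)/(r[i]-r[i-1]+1e-6);j=x[-1];rr=j+(r[j]-t)/(r[j]-r[j+1]+1e-6);L.append((y,l,rr))
    L=np.array(L);print(L.round(1).tolist());print("slopes",np.polyfit(L[2:-2,0],L[2:-2,1],1)[0],np.polyfit(L[2:-2,0],L[2:-2,2],1)[0])
E
```

```text
[[18.0, 19.2, 42.3], [19.0, 16.5, 42.3], [20.0, 14.3, 42.2], [21.0, 12.2, 42.2], [22.0, 9.4, 42.1], [23.0, 7.2, 31.7], [24.0, 4.4, 42.3], [25.0, 2.2, 41.2], [26.0, -0.6, 32.1], [27.0, -0.5, 32.4], [28.0, 25.0, 38.7], [29.0, 25.1, 38.8], [30.0, 25.3, 38.8], [31.0, 25.8, 38.9], [32.0, 25.7, 38.9], [33.0, 26.1, 38.7], [34.0, 26.8, 38.8], [35.0, 27.8, 38.8], [36.0, 29.0, 38.3]]
slopes 1.6452105462743705 -0.14588243318792515Traceback (most recent call last):
  File "<stdin>", line 11, in <module>
IndexError: index 60 is out of bounds for axis 0 with size 60
```

```bash
python3 - <<'E'
import cv2,numpy as np
b=cv2.imread("full_side.png")[125:215,245:335].astype(float)
B,G,R=b[...,0],b[...,1],b[...,2]
for y in range(26,60,2): print(y,"R",R[y,28:62:2].astype(int),"G",G[y,28:62:2].astype(int))
E
```

```text
26 R [174 173  44   5   8  10   8   9  11  11   9   7  81 174 173 173 176] G [89 88 44  1  5  8  9 11 10 11 10  2 40 89 89 88 93]
28 R [174 173  57  10   6  10  24  46   9  10  14 136 174 174 176 174 174] G [89 89 41 11  2  9 24 46 10 10 13 68 88 88 91 90 90]
30 R [172 175 102  17  23  37  43  58   5   9  10 104 172 174 174 173 173] G [87 89 62 16  7  3 25 59  5  9 12 55 86 89 89 87 89]
32 R [173 173 160  47  83  84  58  55  11   8   7 105 175 174 173 174 172] G [88 89 85 19 13 15 18 55 13 11  6 53 91 90 88 88 86]
34 R [175 171 167  77  80  84  59  58   4   6   9 100 175 172 172 173 174] G [89 87 87 31 12 13 19 57  5  9  9 50 91 87 87 88 87]
36 R [176 174 173 115  70  71  93  57  11  10  12 144 171 172 174 172 174] G [89 88 89 42 10 11 19 58 13 14 11 73 88 86 90 87 88]
38 R [173 173 173 114  72  71  73  61  35  35 104 149 173 174 174 172 174] G [88 89 88 40 10 10 15 60 35 29 80 89 88 89 89 86 88]
40 R [174 173 172 118  74  76  74  60  65  59  85  77 138 174 173 172 175] G [89 90 86 44  9 11 13 20 28 38 61 55 69 89 88 88 89]
42 R [173 172 173 141  74  74  72  69  66  55  72  66 132 17
[... 460 characters left out ...]
2  19  13  12  18  43  48  48  92 136 146 143 145]
50 R [172 174 168  59  60  59  78  61  66  50  32  39  41  45 109 145 146] G [ 86  89  88  59  61  60  43  57  66  54  70  81  82  85 119 142 143]
52 R [174 173 157  56  55  53  58  63  56  52  41  41  42  37  29 137 142] G [ 89  88  81  58  55  54  58  64  54  54  82  80  82  79  57 134 136]
54 R [171 148  27  58  57  59  56  68  57  51  32  39  29  25  22  53  77] G [87 79 47 59 58 58 58 67 55 51 70 82 62 46 41 51 56]
56 R [22 18 28 56 61 57 58 68 57 51 24 24 22 20 20 53 64] G [45 43 47 57 61 57 58 68 57 54 41 48 43 40 40 55 47]
58 R [25 19 24 55 61 56 59 67 57 47 23 24 21 21 20 53 61] G [45 42 45 57 61 58 60 68 56 50 42 46 41 39 41 53 45]
```

{"api": "play_rows", "payload": {
  "rows": [
    [[-0.004, 0, 0], [0, 0, 0]],
    [[-0.008, 0, 0], [0, 0, 0]],
    [[-0.008, 0, 0], [0, 0, 0]],
    [[-0.008, 0, 0], [0, 0, 0]],
    [[-0.008, 0, 0], [0, 0, 0]],
    [[-0.008, 0, 0], [0, 0, 0]]
  ],
  "newtons": 100
}}

```text
time: 22.93
tool_pos: [0.6107, 0.0852, 0.0684]
tcp_rot: [0.028, -3.132, -0.002]
wrist_force: [-10.7, -1.2, 4.3]
width: 0.241
grip_force: 101.2
```

{"api": "play_rows", "payload": {
  "rows": [
    [[0, 0, 0], [0, 0, 0]],
    [[0, 0, 0], [0, 0, 0]],
    [[0, 0, 0], [0, 0, 0]],
    [[0, 0, 0], [0, 0, 0]],
    [[0, 0, 0], [0, 0, 0]],
    [[0, 0, 0], [0, 0, 0]]
  ]
}}

```text
time: 23.43
tool_pos: [0.6107, 0.0852, 0.0684]
tcp_rot: [0.028, -3.132, -0.002]
wrist_force: [-10.7, 0.2, 4.6]
width: 0.247
grip_force: 101.2
```

```bash
python3 look.py g7; python3 - <<'E'
import cv2,numpy as np
from workcell import bot
s=bot.read_state();print(s["tool_pos"],s["wrist_force"],s["torque"],s["tcp_rot"])
a,b=[cv2.imread(f)for f in("pics/side0.png","full_side.png")]
b=b[125:215,245:335].astype(float);R,G=b[...,2],b[...,1]
for y in range(28,68,2): print(y,"R",R[y,28:64:2].astype(int),"G",G[y,28:64:2].astype(int))
E
```

```text
[0.61072248 0.08522976 0.06841442] [-11.46932682  -1.46139672   5.60384191] [-0.24333399  2.32191186  0.07171416] [ 2.81996492e-02 -3.13236277e+00 -2.04233484e-03]
28 R [173 173  78  28  11   9  24  60   8   6  10 104 174 173 171 173 174 173] G [88 86 46 29 12  8 24 58  8  5 10 54 91 88 87 89 89 88]
30 R [173 173 160  27  19  39  45  58   5   8  14 104 173 172 173 174 172 174] G [89 88 83 27 12 11 19 57  6  7 16 53 87 88 86 89 88 88]
32 R [170 175 164  50  91  83  63  56   3   9  13 104 174 173 170 176 172 174] G [84 91 86 36 11 15 19 56  2 11 16 52 89 90 86 91 87 89]
34 R [175 174 168  61  77  87  77  58  12   3   8  78 173 173 174 174 174 174] G [91 88 87 41 13 16 18 59 12  7 11 37 88 89 89 89 88 89]
36 R [177 175 174 124  77  77  76  58  16   3   8 147 175 175 174 173 173 175] G [92 90 90 56 12 11 20 57 16  6  7 77 91 90 89 89 89 92]
38 R [172 174 172 135  78  77  75  59  35  26 101 148 172 172 172 172 172 174] G [86 89 86 59 11  8 15 57 36 20 80 88 87 88 88 86 86 89]
40 R [173 173 172 136  78  79  76  64  66  65  84  78 138 173 177 173 173 172] G [87 86 86 60 15 13 14 19 27 35 62
[... 1121 characters left out ...]
9 52 61 72] G [46 42 44 57 62 62 59 66 56 50 43 50 38 39 40 53 44 52]
58 R [22 23 27 58 62 60 61 68 53 48 21 24 21 17 20 53 63 67] G [44 45 46 58 62 60 60 67 53 51 40 46 40 38 39 53 47 48]
60 R [35 20 24 59 60 59 60 66 54 48 16 19 22 17 21 48 59 63] G [44 43 45 59 60 59 59 67 54 48 37 40 41 38 41 47 41 46]
62 R [60 44 28 58 60 59 59 62 54 47 16 15 17 20 35 68 64 67] G [63 48 47 58 59 59 60 63 54 48 37 36 37 40 42 38 45 47]
64 R [105  51  45  44  59  59  61  62  51  50  20  20  22  57  56  69  77  69] G [102  51  46  50  60  59  62  62  52  51  40  41  35  40  39  39  43  45]
66 R [45 46 44 44 45 60 59 64 50 44 19 28 58 56 61 72 80 74] G [46 48 43 45 46 60 60 65 53 45 38 39 41 39 37 38 45 40]
```

```bash
python3 -c "
from workcell import bot
print(bot.finish_job())"
```

```text
the job is handed in; nothing more can be done
None
```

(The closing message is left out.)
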